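# Open the token funnel at the temple counter

## Robot

A 6-joint arm with a two-finger parallel gripper is mounted at the origin on the work surface. World frame = base frame: x ahead of the robot, y to its left, z up, the work surface at z = 0. Lengths are in m, angles in rad, forces in N, time in s.
With the tool pointing down it reaches from about 0.375 to 0.975 m from the base axis. Payload 3.8 kg.
Tool frame: the origin (TCP) lies at the very end of the fingers, on their centre line; the grasp point (between the pads) lies 19 mm behind it (bot.pinch_z is the distance from the TCP to the grasp point, in m); x points along the fingers, y is the direction in which the jaws open and shut, and the axes are right-handed (so a half turn about x gives the same grasp; the last joint's range is limited). The gripper opens to 85 mm and grips with 20 to 120 N. Pads are 22 mm wide; open, the fingers measure 114 mm over their backs; the gripper's body (76 mm by 85 mm) begins 54 mm behind the grasp point. The pads swing forward as they close: fully open they stand 13 mm farther back than shut.
Start: joints at [-1.273, 0.264, 1.604, -0, 1.274, -0.037], TCP at [0.222, -0.638, 0.231] pointing down, gripper open.
Joint ranges: [-2.63, 2.63], [-0.94, 2.18], [0.31, 2.57], [-1.31, 4.45], [0, 2.66], [-2.55, 2.55]. Speed limits (rad/s): [2.57, 2.57, 3.14, 3.14, 3.14, 3.14].

## Interface

Orientations are given as a rotation vector (axis times angle).
In Python, from workcell import monitor, imaging, finish_job, bot gives the robot as it stands.
- The arm moves only by the tool jog_arm, never from a script. Its argument "rows" is a list of rows, each a list of 7 numbers: the shift along the tool's x, y, z in m, then the turn, a rotation vector about the tool's x, y, z in rad, then the opening in per cent of the stroke, from 0 (shut) to 100 (fully open). A call has 1 to 20 rows; each row is the pose to reach, as a shift and turn from the pose measured when the call began, along the tool's axes at that moment; what a row does not reach only later rows make up. A row lasts 1/10 s, in which the tool goes at most 50 mm and 8.59 degrees, less where a joint would pass 70% of its speed; a pose out of reach is approached as far as the arm can. A call with a gripper value outside its range is refused whole. The fingers move at their own pace and stop on an object; "force" is the grip in N (left out, the last holds). Time passes only in rows, so rows that repeat a pose let the fingers close. It gives the time, the measured TCP pose, the force and the opening at its end, in the units of the state.
- monitor.read_state(): the state, without advancing time (a new reading comes with each control period).
- imaging.read_camera(name): name is "scene" or "side" or "wrist"; returns the picture (384x512x3 uint8, blue, green, red); there is no depth.
- imaging.camera_params(name): a dict with "fx", "fy", "cx", "cy" (pixels), "T" (4x4, takes a point from camera to world coordinates); the wrist camera has in their place "T_tool_cam" (4x4, takes a point from camera to tool coordinates, whose origin is the TCP and whose axes are the tool frame's). Camera axes: x right, y down, z forward; pixel columns grow to the right and rows downward; lengths in m; the calibration is good to about 2 mm. A picture is of the moment at which its call begins: read the wrist's pose just before it. camera_params takes no time and is no camera call.
- finish_job(): hands the job in, once; it reports no verdict.
The state is a dict: "time": time; "q": joint angles; "joint_vel": joint speeds; "joint_torque": joint torques, N m; "tool_pos": TCP position; "tcp_rot": TCP orientation; "wrist_force": force on the tool from outside, world axes, zero at the start; "torque": the same for the moment, N m; "width": opening from 0.0 (shut) to 1.0 (fully open).
Only numpy, scipy, OpenCV 4.12 (cv2) and the standard library are available. Lean on these libraries where they do the work, as an engineer would, in place of code of your own. Each camera call takes 0.05 s, during which the arm holds its last target. There are 200 camera calls.

## Task

Open the token funnel for the day: pinch the two brass tabs of its tin snap-fit cover together until the catches let go, lift the cover off and set it down, tabs up, inside the red tray; do not let it drop. Then pick up the bronze token lying on the white marble slab and drop it into the open funnel, so that it falls through into the collection drawer. Leave the other token, at the elephant's feet, and everything else on the counter where it is.

Things in the scene. Friction and masses are not known exactly. Their poses are not given: they have to be found in the camera images.
- collection_box: Green-tiled collection box, fixed, 220 deep (x) x 200 wide (y) mm; origin at the centre of its underside on the counter; its front (a locked teak drawer front) faces its -x. Its top slopes at 30 degrees, from 85 mm high at the front to 212 mm at the back. The funnel stands in a brass-rimmed hole in the middle of the slope, over the drawer inside.
- funnel_mouth (a point): Centre of the tin funnel's mouth, level with its rim, 14 mm proud of the tile. z is the funnel's axis, square to the slope (30 degrees from vertical, leaning towards the box's front); x points up the slope. Clear opening 72 mm; rim 91 mm outside; inturned lip 3 mm thick. It narrows to a 56 mm throat 52 mm down. Polished: the token slides through by itself.
- cover_center (a point): Bright tin cover with a gilded edge, a loose disc 88 mm across, 3 mm thick, 120 g with tabs. Point: centre of the disc's underside; z out of its top. It starts snapped on the funnel, at the mouth, with the mouth's axes (tilted 30 degrees). A skirt reaches 11 mm below: set down tabs up, this point is 11 mm above the surface. Once unlatched, lift it along its z: it is clear after 12 mm.
- tab_upper_grip (a point): Outer face of the brass spring tab at the cover's +x (up-slope at the start), 27 mm from the cover's axis and 14 mm above cover_center; moves with the tab; axes as the cover's. The tab is a plate 18 mm wide (y), 4 mm thick, standing 4 to 22 mm above cover_center. The two tabs are 54 mm over their outer faces when free, 38 mm when pinched fully in.
- tab_lower_grip (a point): The same point on the equal, opposite tab at the cover's -x (down-slope at the start). The tabs' catches hold under the funnel's lip until both tabs are in by about 5 mm; held pinched, the tabs are also the grip by which the cover is carried.
- tab_upper (a joint): How far the tab at the cover's +x is pressed towards the middle, in m: 0 free, 0.008 fully in. Spring: 2 N to start it, 6 N fully in.
- tab_lower (a joint): The same for the tab at the cover's -x.
- tray_floor (a point): Centre of the inner floor of the round red lacquer tray with a gilded edge, fixed; 180 mm outside diameter, flat floor about 152 mm across and 4 mm above the counter, rim 15 mm above the counter.
- token_center (a point): Centre of the bronze coin-shaped token, 36 mm diameter, 8 mm thick, 65 g, that lies flat on the white marble slab (130 x 130 mm, 10 mm thick, fixed), so this point starts 14 mm above the counter; z is its axis.
- drawer_floor (a point): Centre of the collection drawer's floor, inside the tiled box, 12 mm above the counter, axes as the box; the inside is 200 mm (x) by 180 mm (y).
- token_kept: The other, equal bronze token (36 x 8 mm), flat on the green tile in front of the elephant; origin at the centre of its underside. It stays.
- elephant: Carved teak elephant, 125 mm long, 105 mm high, origin on the counter under its belly, its head towards its -x. It stays.
- candle_holder: Gilded tin candle holder, 76 mm across, with a candle, 130 mm high over all; origin at the centre of its foot. It stays.
- votive_cup: Red clay votive cup, 68 mm across, 55 mm high; origin at the centre of its foot. It stays.
- bell: Brass hand bell standing on its mouth, 60 mm across, 90 mm high; origin at the centre of its foot. It stays.
Not all that is in view belongs to the job. What is shaped like the part that bears token_center but blue or pink is not meant.

How it is judged:
On the way, in this order (a step that is already met when the one before it is completed fails the run):
1. both tabs are pinched in while the cover is still on the funnel (value of joint each of tab_upper, tab_lower above 0.004 m and distance between cover_center and funnel_mouth below 0.006 m), for 0.05 s.
2. the cover is lifted clear of the funnel (distance between cover_center and funnel_mouth above 0.05 m), for 0.1 s.
3. the cover stands in the tray, tabs up, let go (horizontal distance between cover_center and tray_floor below 0.042 m and z of cover_center in the frame of tray_floor below 0.016 m and angle between cover_center's own z axis and vertical below 0.12 rad and linear speed of cover below 0.02 m/s and contact force between the fingers and cover below 0.05 N), for 0.2 s.
At the end, for the whole second after the job is handed in: The token lies at rest inside the collection drawer under the funnel; the cover stands level (within 7 degrees) on its skirt in the red tray, tabs up, its centre within 42 mm of the tray's centre, at rest and let go (all of step 3 and x of token_center in the frame of drawer_floor between -0.1 and 0.1 m and y of token_center in the frame of drawer_floor between -0.09 and 0.09 m and z of token_center in the frame of drawer_floor between -0.005 and 0.045 m and linear speed of token below 0.02 m/s); the robot touches nothing.
It fails at once if the cover is dropped (it falls free faster than 0.7 m/s, a fall of about 25 mm) (linear speed of cover above 0.7 m/s and contact force between the fingers and cover below 0.05 N).
It fails at once if the token at the elephant's feet is moved by more than 15 mm (distance of token_kept from where it was at the start of the episode above 0.015 m).
It fails at once if the elephant, the candle holder, the votive cup or the bell is moved by more than 15 mm (distance of any of elephant, candle_holder, votive_cup, bell from where it was at the start of the episode above 0.015 m).
It also fails if it takes over 61 s, if anything falls off the work surface, if the arm or the gripper's body presses on something with over 40 N, if the wrist force passes 120 N, or if a joint passes its speed limit or range.

## Working session

There is one attempt and no reset: what is moved stays moved. The work goes in short steps, Python scripts to look and compute and a tool call to move; the robot and the scene stay as the last step left them, time stands still between calls to the robot, and variables do not carry over. Pictures are saved under pics/ and viewed, about 8 in all and at most 12, crops included, and the job is handed in when it is done.

Besides the shell and the picture viewer there is one more tool, called after "Request:" by a JSON object that holds its "fn" and its "kwargs", one argument or row to a line. jog_arm: Moves the arm, as the interface text tells. Its arguments: {"type":"object","properties":{"rows":{"type":"array","items":{"type":"array","items":{"type":"number"}}},"force":{"type":"number"}},"required":["rows"]}

```bash
mkdir -p pics; ls; python3 - <<'E'
from workcell import monitor, imaging, bot
import cv2,numpy as np
np.set_printoptions(precision=4,suppress=True)
for n in("scene","side"):
    im=imaging.read_camera(n); cv2.imwrite(f"pics/{n}0.png",im)
    p=imaging.camera_params(n); print(n,p)
a=cv2.imread("pics/scene0.png");b=cv2.imread("pics/side0.png")
cv2.imwrite("pics/s_big.png",cv2.resize(a,(800,600),interpolation=cv2.INTER_CUBIC))
cv2.imwrite("pics/d_big.png",cv2.resize(b,(800,600),interpolation=cv2.INTER_CUBIC))
print(imaging.camera_params("wrist"));print(monitor.read_state()); print(bot.pinch_z,[x for x in dir(bot) if x[0]!='_'])
E
```

```text
pics
scene {'fx': 362.1227048351713, 'fy': 362.1227048351713, 'cx': 255.68477141416426, 'cy': 191.70173352459764, 'T': array([[ 0.2414,  0.8039, -0.5436,  1.0874],
       [ 0.9704, -0.1972,  0.1393, -0.1076],
       [ 0.0047, -0.5612, -0.8277,  0.9216],
       [ 0.    ,  0.    ,  0.    ,  1.    ]])}
side {'fx': 421.75796831207117, 'fy': 421.75796831207117, 'cx': 259.10600250109604, 'cy': 185.96282978393765, 'T': array([[-0.9688, -0.1736,  0.177 ,  0.3174],
       [-0.2479,  0.6886, -0.6814,  0.9162],
       [-0.0036, -0.704 , -0.7102,  1.0728],
       [ 0.    ,  0.    ,  0.    ,  1.    ]])}
{'fx': 328.06052775578866, 'fy': 328.06052775578866, 'cx': 258.93517199556857, 'cy': 194.6745088152074, 'T_tool_cam': array([[-0.0005, -0.3243,  0.946 , -0.1431],
       [ 1.    , -0.    ,  0.0005,  0.0001],
       [-0.0001,  0.946 ,  0.3243, -0.0839],
       [ 0.    ,  0.    ,  0.    ,  1.    ]])}
{'time': 0.1, 'q': array([-1.2729,  0.2647,  1.6053, -0.    ,  1.2737, -0.0369]), 'joint_vel': array([-0.0011, -0.0015, -0.0036, -0.0005, -0.0014, -0.    ]), 'joint_torque': array([ -0.0004, -51.6704, -36.8592,  -0.0001,   0.0062,  -0.0001]), 'tool_pos': array([ 0.2216, -0.6369,  0.23  ]), 'tcp_rot': array([ 2.0405,  0.3471, -2.041 ]), 'wrist_force': array([ 0.3654, -0.0128, -0.43  ]), 'torque': array([0.0015, 0.0189, 0.0516]), 'width': 0.9952655285524182}
0.0187 ['MotionError', 'pinch_z']
```

View pics/s_big.png

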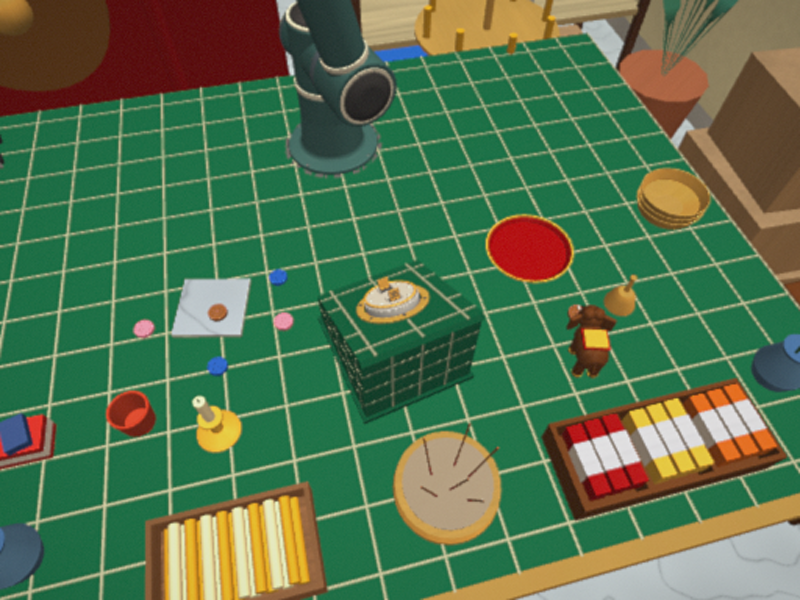

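View pics/d_big.png

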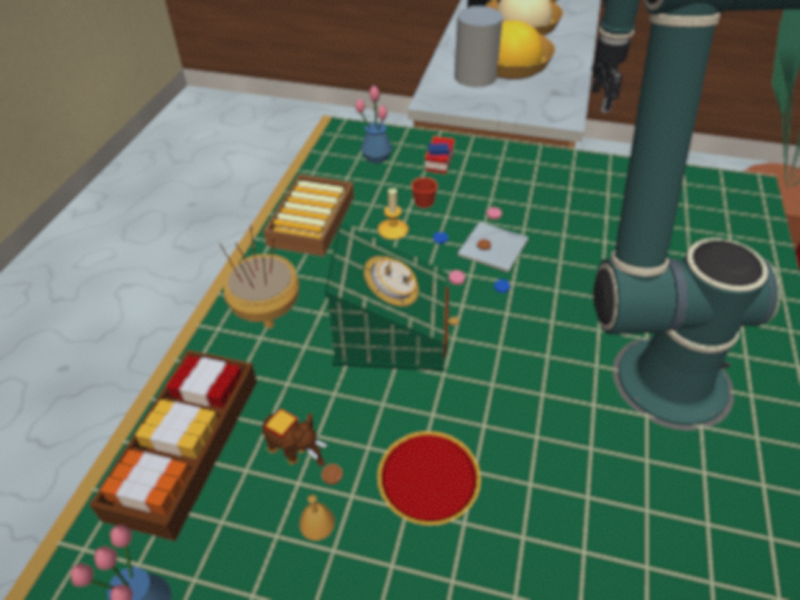

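The scene view shows the cover at about (393,298), the tray at (530,248) and the bronze token on the slab at (218,312). Other candidates: the kept token (side view 332,473, by the elephant), blue discs (278,277) and (217,366), and pink discs (143,328) and (283,321). I choose the one on the slab, and check it in a close crop.

```bash
cat > h.py <<'E'
import numpy as np,cv2
from scipy.spatial.transform import Rotation as R
from workcell import monitor, imaging
np.set_printoptions(precision=4,suppress=True)
def ray(n,uv):
    p=imaging.camera_params(n); T=p["T"] if "T" in p else tcp()@p["T_tool_cam"]
    d=np.array([(uv[0]-p["cx"])/p["fx"],(uv[1]-p["cy"])/p["fy"],1.])
    return T[:3,3],T[:3,:3]@d
def tcp():
    s=monitor.read_state();T=np.eye(4);T[:3,:3]=R.from_rotvec(s["tcp_rot"]).as_matrix();T[:3,3]=s["tool_pos"];return T
def onz(n,uv,z):
    o,d=ray(n,uv);return o+d*(z-o[2])/d[2]
def tri(l):
    A=np.zeros((3,3));b=np.zeros(3)
    for n,uv in l:
        o,d=ray(n,uv);d/=np.linalg.norm(d);P=np.eye(3)-np.outer(d,d);A+=P;b+=P@o
    x=np.linalg.solve(A,b);return x
def proj(n,X):
    p=imaging.camera_params(n);T=p["T"] if "T" in p else tcp()@p["T_tool_cam"]
    c=T[:3,:3].T@(np.asarray(X)-T[:3,3]);return np.array([p["fx"]*c[0]/c[2]+p["cx"],p["fy"]*c[1]/c[2]+p["cy"]])
E
python3 - <<'E'
from h import *
a=cv2.imread("pics/scene0.png");b=cv2.imread("pics/side0.png")
def crop(im,x,y,w,h,k):return cv2.resize(im[y:y+h,x:x+w],None,fx=k,fy=k,interpolation=cv2.INTER_CUBIC)
top=np.hstack([crop(a,200,160,110,110,3.6363637),crop(b,205,145,110,110,3.6363637)])
bot=np.hstack([crop(a,105,170,100,50,4),crop(b,280,130,100,50,4)])
cv2.imwrite("pics/c1.png",np.vstack([top,bot]))
k=.64
print("tok",onz("scene",(218*k,312*k),.018),onz("side",(484*k,245*k),.018))
print("tray",onz("scene",(530*k,248*k),.013),onz("side",(429*k,477*k),.013))
print("cover",tri([("scene",(391*k,299*k)),("side",(392*k,279*k))]))
print("eleph",onz("scene",(590*k,365*k),.0),"kept",onz("side",(332*k,473*k),.008),"bell",onz("scene",(620*k,308*k),0.),"candle",onz("scene",(218*k,435*k),0))
E
```

```text
tok [ 0.4396 -0.2969  0.018 ] [ 0.4332 -0.293   0.018 ]
tray [0.4299 0.3389 0.013 ] [0.4251 0.3386 0.013 ]
cover [0.5792 0.0086 0.1537]
eleph [0.7054 0.3508 0.    ] kept [0.5953 0.3708 0.008 ] bell [0.6041 0.4608 0.    ] candle [ 0.6775 -0.3173  0.    ]
```

View pics/c1.png

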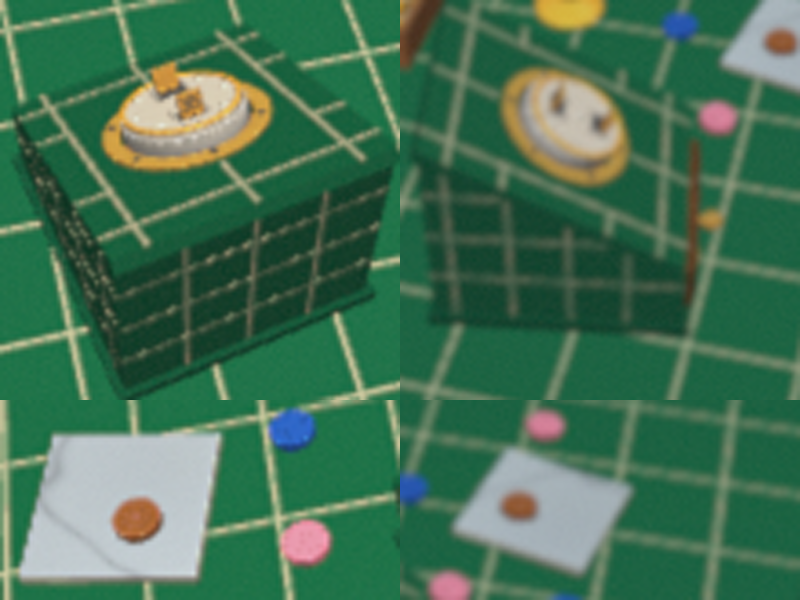

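The crop confirms the bronze token on the slab (lower row, 137,519). The cover's two tabs are at (189,101) up-slope and (165,79) down-slope in the scene view, and at (558,98) and (600,121) in the side view.

```bash
python3 - <<'E'
from h import *
S=lambda x,y:("scene",(200+x/3.6364,160+y/3.6364)); D=lambda x,y:("side",(205+(x-400)/3.6364,145+y/3.6364))
u=tri([S(189,101),D(558,98)]);l=tri([S(165,79),D(600,121)]);print("tabs",u,l,u-l,(u+l)/2)
e=onz(*S(122,398),0),onz(*S(374,295),0);print("back edge",e,e[1]-e[0])
f=onz(*D(430,323),0),onz(*D(690,331),0);print("side edge",f,f[1]-f[0])
for n,q in(("S",S),("D",D)):pass
# cover ellipse centre (gilded top edge)
c=tri([S(184,103),D(578,109)]);print("cover disc",c)
# slope corners
print("slope corner back-left +y?",tri([S(393,165),D(412,160)]),tri([S(262,35),D(690,252)]))
print(tcp())
E
```

```text
tabs [0.5869 0.0106 0.1813] [0.5503 0.0033 0.1576] [0.0366 0.0072 0.0236] [0.5686 0.0069 0.1695]
back edge (array([ 0.7126, -0.071 ,  0.    ]), array([ 0.677 ,  0.1359, -0.    ])) [-0.0356  0.2069 -0.    ]
side edge (array([0.6743, 0.1332, 0.    ]), array([0.4492, 0.0855, 0.    ])) [-0.2251 -0.0477  0.    ]
cover disc [0.5736 0.0073 0.1657]
slope corner back-left +y? [0.6771 0.1245 0.1962] [0.465  0.0891 0.0933]
[[-0.0006  0.3286 -0.9445  0.2216]
 [ 0.002  -0.9445 -0.3286 -0.6369]
 [-1.     -0.0021 -0.0001  0.23  ]
 [ 0.      0.      0.      1.    ]]
```

```bash
cat >> h.py <<'E'
def frame(yaw,tilt=np.pi/6):
    "tool frame square to a slope of that yaw and tilt; tool y up the slope"
    c,s=np.cos(yaw),np.sin(yaw)
    x=np.array([np.sin(tilt)*c,np.sin(tilt)*s,-np.cos(tilt)]);y=np.array([np.cos(tilt)*c,np.cos(tilt)*s,np.sin(tilt)])
    return np.c_[x,y,np.cross(x,y)]
def rel(p,Rt=None):
    T=tcp();Rt=T[:3,:3] if Rt is None else Rt
    print("shift",T[:3,:3].T@(np.asarray(p)-T[:3,3]),"turn",R.from_matrix(T[:3,:3].T@Rt).as_rotvec())
E
python3 - <<'E'
from h import *
m=np.array([.5746,.0055,.1606]);F=frame(.185)
rel(m-.14*F[:,0],F)
E
```

```text
shift [-0.0507 -0.5012 -0.4753] turn [-1.3865  0.3699  0.4333]
```

Request:
{"fn": "jog_arm", "kwargs": {
  "rows": [
    [-0.05,-0.25,-0.237,-0.69,0.185,0.217,100],
    [-0.05,-0.25,-0.237,-0.69,0.185,0.217,100],
    [-0.05,-0.25,-0.237,-0.69,0.185,0.217,100],
    [-0.05,-0.25,-0.237,-0.69,0.185,0.217,100],
    [-0.05,-0.25,-0.237,-0.69,0.185,0.217,100],
    [-0.05,-0.25,-0.237,-0.69,0.185,0.217,100],
    [-0.051,-0.501,-0.475,-1.3865,0.3699,0.4333,100],
    [-0.051,-0.501,-0.475,-1.3865,0.3699,0.4333,100],
    [-0.051,-0.501,-0.475,-1.3865,0.3699,0.4333,100],
    [-0.051,-0.501,-0.475,-1.3865,0.3699,0.4333,100],
    [-0.051,-0.501,-0.475,-1.3865,0.3699,0.4333,100],
    [-0.051,-0.501,-0.475,-1.3865,0.3699,0.4333,100],
    [-0.051,-0.501,-0.475,-1.3865,0.3699,0.4333,100],
    [-0.051,-0.501,-0.475,-1.3865,0.3699,0.4333,100],
    [-0.051,-0.501,-0.475,-1.3865,0.3699,0.4333,100],
    [-0.051,-0.501,-0.475,-1.3865,0.3699,0.4333,100],
    [-0.051,-0.501,-0.475,-1.3865,0.3699,0.4333,100],
    [-0.051,-0.501,-0.475,-1.3865,0.3699,0.4333,100],
    [-0.051,-0.501,-0.475,-1.3865,0.3699,0.4333,100],
    [-0.051,-0.501,-0.475,-1.3865,0.3699,0.4333,100]
  ]
}}

```text
time: 2.1
tool_pos: [0.5055, -0.0093, 0.2821]
tcp_rot: [1.317, 0.929, -0.676]
wrist_force: [0.8, -0.3, 0.2]
width: 0.995
```

```bash
python3 - <<'E'
from h import *
m=np.array([.5746,.0055,.1606]);F=frame(.185)
rel(m-.14*F[:,0],F)
im=imaging.read_camera("wrist");cv2.imwrite("pics/w1.png",im);print(monitor.read_state()["q"],tcp())
im=cv2.resize(im,(800,600),interpolation=cv2.INTER_CUBIC)
cv2.imwrite("pics/w1b.png",im)
print(proj("wrist",m)/.64,[proj("wrist",m-F[:,0]*.022+s*F[:,1]*.025)/.64 for s in(1,-1)])
E
```

```text
shift [ 0.0005  0.0004 -0.0018] turn [-0.0027  0.0015  0.0001]
[-0.1946 -0.4315  2.238   0.2459  0.8575 -0.4931] [[ 0.4917  0.8516  0.1814  0.5055]
 [ 0.0907  0.1571 -0.9834 -0.009 ]
 [-0.866   0.5     0.      0.2821]
 [ 0.      0.      0.      1.    ]]
[404.1978 278.6966] [array([450.9815, 290.099 ]), array([357.3845, 290.2762])]
```

View pics/w1b.png

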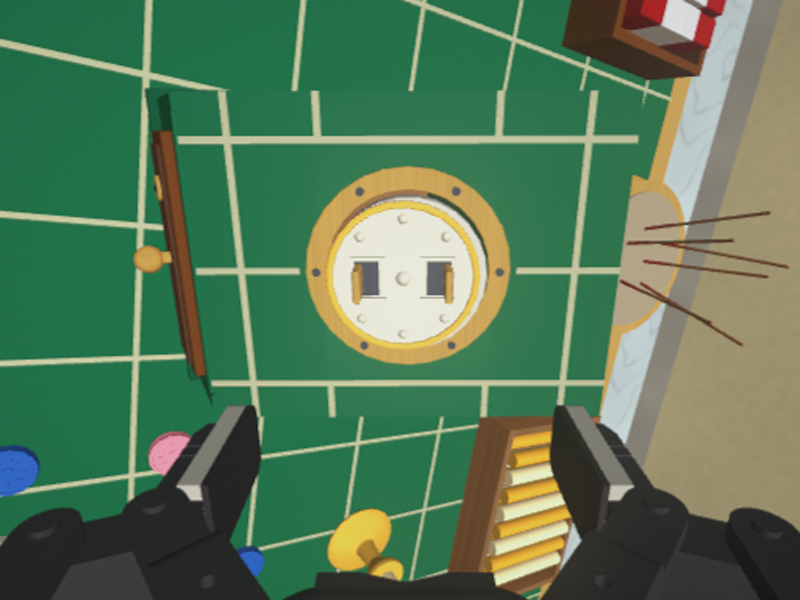

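The wrist view shows the cover centred with its rivet at (403,278), the tabs level at (357,283) and (449,283), and the slope grout horizontal, so the yaw is right. Next I check the offset and the depth.

```bash
python3 - <<'E'
from h import *
m=np.array([.5746,.0055,.1606]);F=frame(.185)
P=lambda a,b,c:proj("wrist",m-F[:,0]*c+a*F[:,1]+b*F[:,2])/.64
print("rivet",P(0,0,.005),"disc L R",P(-.044,0,.003),P(.044,0,.003),"disc top/bottom",P(0,-.044,.003),P(0,.044,.003))
print("tab tops ends",[P(s*.025,b,.022) for s in(-1,1) for b in(-.009,.009)])
T=tcp()
for dx,dz in((0,0),(.003,0),(0,.003)):
    print(dx,dz,P(dx,dz,.005))
p=m-F[:,0]*.03;rel(p,F)
E
```

```text
rivet [404.1944 281.1634] disc L R [326.9042 280.3138] [481.4945 280.0204] disc top/bottom [404.0227 202.0756] [404.3526 350.9402]
tab tops ends [array([356.8412, 274.0266]), array([357.9163, 306.1812]), array([451.452 , 273.8466]), array([450.521 , 306.0069])]
0 0 [404.1944 281.1634]
0.003 0 [409.4989 281.1533]
0 0.003 [404.2056 286.2386]
shift [ 0.1105  0.0003 -0.0017] turn [-0.0022  0.0013 -0.    ]
```

Request:
{"fn": "jog_arm", "kwargs": {
  "rows": [
    [0.05,-0.0003,-0.0033,-0.0022,0.0013,0,100],
    [0.09,-0.0003,-0.0033,-0.0022,0.0013,0,100],
    [0.11,-0.0003,-0.0033,-0.0022,0.0013,0,80],
    [0.12,-0.0003,-0.0033,-0.0022,0.0013,0,80],
    [0.127,-0.0003,-0.0033,-0.0022,0.0013,0,75],
    [0.131,-0.0003,-0.0033,-0.0022,0.0013,0,75],
    [0.134,-0.0003,-0.0033,-0.0022,0.0013,0,75],
    [0.134,-0.0003,-0.0033,-0.0022,0.0013,0,75],
    [0.134,-0.0003,-0.0033,-0.0022,0.0013,0,75]
  ],
  "force": 30
}}

```text
time: 3.05
tool_pos: [0.5709, 0.0062, 0.1669]
tcp_rot: [1.315, 0.93, -0.672]
wrist_force: [0.1, 0.2, 0.9]
width: 0.753
```

```bash
python3 - <<'E'
from h import *
m=np.array([.5746,.0055,.1606]);F=frame(.185)
T=tcp();print("TCP in mouth frame (tool axes)",F.T@(T[:3,3]-m));print(monitor.read_state()["wrist_force"],monitor.read_state()["width"])
w=imaging.read_camera("wrist");s=imaging.read_camera("side");c=imaging.read_camera("scene")
g=lambda im,x,y:cv2.resize(im[y:y+75,x:x+100],(400,300),interpolation=cv2.INTER_CUBIC)
top=np.hstack([g(s,215,135),g(c,200,140)])
bot=cv2.resize(w[130:330,56:456],(800,400))
cv2.imwrite("pics/w2.png",np.vstack([top,bot])[:600] if 0 else np.vstack([top[:200+0],bot]))
cv2.imwrite("pics/w2.png",np.vstack([cv2.resize(top,(533,200)) if 0 else top[50:250],bot]))
E
```

```text
TCP in mouth frame (tool axes) [-0.0072  0.0001 -0.0014]
[0.073  0.2047 0.8529] 0.7528470865611306
```

View pics/w2.png

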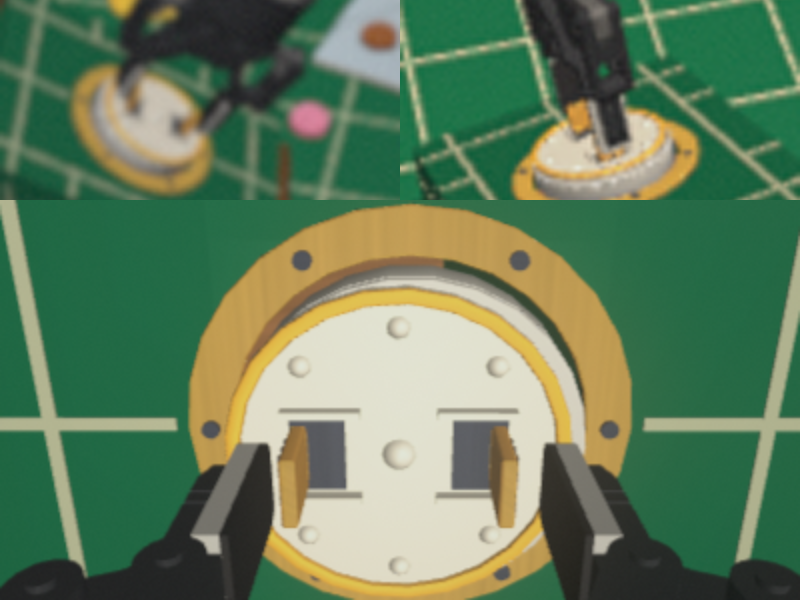

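Both pads straddle the tabs (left tab about (293,478), right (505,478)), with nothing touching. I check the alignment along the tab width.

```bash
python3 - <<'E'
from h import *
T=tcp();m=np.array([.5746,.0055,.1606]);F=frame(.185)
C=lambda p:(np.array(p)-[56,130])*2+[0,200]
P=lambda x,y,z:C(proj("wrist",T[:3,:3]@[x,y,z]+T[:3,3]))
M=lambda a,b,c:C(proj("wrist",m-F[:,0]*c+a*F[:,1]+b*F[:,2]))
print("rivet pred",M(0,0,.005),"grad y",M(.001,0,.005)-M(0,0,.005),"z",M(0,.001,.005)-M(0,0,.005))
print("disc L R",M(-.044,0,.003),M(.044,0,.003))
print("tab R outer corners",[M(.027,b,c) for b in(-.009,.009) for c in(.004,.022)])
print("pad tip R",[(x,z,P(x,.032,z)) for x in(-.006,0) for z in(-.011,.011)])
E
```

```text
rivet pred [404.2255 462.2526] grad y [ 3.9844 -0.0012] z [0.0014 3.4987]
disc L R [230.8441 458.2346] [577.4906 458.1299]
tab R outer corners [array([513.0787, 428.209 ]), array([525.7141, 466.1087]), array([509.3257, 491.0275]), array([521.0518, 534.5192])]
pad tip R [(-0.006, -0.011, array([540.8406, 433.1859])), (-0.006, 0.011, array([534.791 , 513.7849])), (0, -0.011, array([536.007 , 421.4175])), (0, 0.011, array([530.3726, 499.7657]))]
```

Request:
{"fn": "jog_arm", "kwargs": {
  "rows": [
    [0.003,-0.0014,-0.0005,0,0,0,75],
    [0.003,-0.0014,-0.0005,0,0,0,75],
    [0.003,-0.0014,-0.0005,0,0,0,60],
    [0.003,-0.0014,-0.0005,0,0,0,50],
    [0.003,-0.0014,-0.0005,0,0,0,35],
    [0.003,-0.0014,-0.0005,0,0,0,35],
    [0.003,-0.0014,-0.0005,0,0,0,35],
    [0.003,-0.0014,-0.0005,0,0,0,35],
    [0.003,-0.0014,-0.0005,0,0,0,35]
  ],
  "force": 40
}}

```text
time: 4.1
tool_pos: [0.5709, 0.0068, 0.1644]
tcp_rot: [1.315, 0.93, -0.672]
wrist_force: [-8.8, -1.0, 9.5]
width: 0.429
```

```bash
python3 - <<'E'
from h import *
s=monitor.read_state();print(s["wrist_force"],s["torque"],s["width"]*85)
w=imaging.read_camera("wrist");cv2.imwrite("pics/w3.png",cv2.resize(w[150:350,56:456],(800,400)))
E
```

```text
[-8.8403 -0.9816  9.4852] [-0.0753  0.7836  0.0484] 36.49642686046226
```

View pics/w3.png

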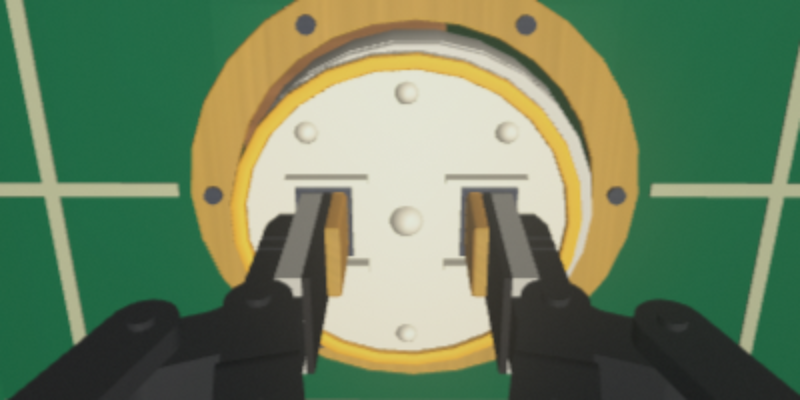

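Request:
{"fn": "jog_arm", "kwargs": {
  "rows": [
    [-0.002,0,0,0,0,0,35],
    [-0.006,0,0,0,0,0,35],
    [-0.01,0,0,0,0,0,35],
    [-0.015,0,0,0,0,0,35],
    [-0.02,0,0,0,0,0,35],
    [-0.028,0,0,0,0,0,35],
    [-0.038,0,0,0,0,0,35],
    [-0.05,0,0,0,0,0,35],
    [-0.065,0,0,0,0,0,35],
    [-0.08,0,0,0,0,0,35],
    [-0.095,0,0,0,0,0,35],
    [-0.105,0,0,0,0,0,35],
    [-0.11,0,0,0,0,0,35],
    [-0.11,0,0,0,0,0,35]
  ]
}}

```text
time: 5.55
tool_pos: [0.5169, -0.0035, 0.2608]
tcp_rot: [1.315, 0.928, -0.671]
wrist_force: [-0.1, 0.5, -1.4]
width: 0.421
```

```bash
python3 - <<'E'
from h import *
s=monitor.read_state();print(s["wrist_force"],s["width"]*85,s["q"])
t=np.array([.4275,.3388,.004])
F=frame(.185+.6,0)
rel(t+[0,0,.08],F)
w=imaging.read_camera("wrist");c=imaging.read_camera("scene")
cv2.imwrite("pics/w4.png",np.hstack([cv2.resize(w,(400,300)),cv2.resize(c[100:310,180:460],(400,300))]))
E
```

```text
[-0.0899  0.525  -1.4007] 35.76191638237986 [-0.174  -0.3933  2.2544  0.2482  0.7971 -0.4896]
shift [ 0.1399 -0.1101 -0.3531] turn [-0.5855  0.1591 -0.5104]
```

View pics/w4.png

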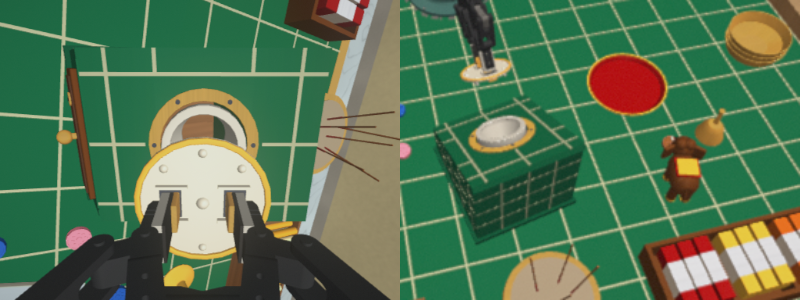

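```bash
python3 - <<'E'
from h import *
rel([.4275,.3388,.24],frame(.785,0))
E
```

```text
shift [ 0.0042 -0.0307 -0.3527] turn [-0.5856  0.1575 -0.5084]
```

Request:
{"fn": "jog_arm", "kwargs": {
  "rows": [
    [0.0004,-0.003,-0.03,-0.05,0.014,-0.044,35],
    [0.0008,-0.006,-0.07,-0.11,0.03,-0.1,35],
    [0.0012,-0.009,-0.11,-0.18,0.05,-0.16,35],
    [0.0018,-0.013,-0.15,-0.25,0.067,-0.217,35],
    [0.0023,-0.0165,-0.19,-0.315,0.085,-0.274,35],
    [0.0027,-0.02,-0.23,-0.382,0.103,-0.332,35],
    [0.0032,-0.0235,-0.27,-0.448,0.121,-0.389,35],
    [0.0037,-0.027,-0.31,-0.515,0.138,-0.447,35],
    [0.0042,-0.03,-0.34,-0.565,0.152,-0.49,35],
    [0.0042,-0.0307,-0.3527,-0.5856,0.1575,-0.5084,35],
    [0.0042,-0.0307,-0.3527,-0.5856,0.1575,-0.5084,35],
    [0.0042,-0.0307,-0.3527,-0.5856,0.1575,-0.5084,35]
  ]
}}

```text
time: 6.85
tool_pos: [0.4274, 0.3381, 0.2392]
tcp_rot: [0.613, 1.482, -0.616]
wrist_force: [0.1, 0.6, -1.1]
width: 0.422
```

```bash
python3 - <<'E'
from h import *
s=monitor.read_state();print(s["wrist_force"],s["width"]*85,s["tool_pos"])
rel([.4275,.3388,.03],frame(.785,0))
w=imaging.read_camera("wrist");d=imaging.read_camera("side")
cv2.imwrite("pics/w5.png",np.hstack([cv2.resize(w,(400,300)),cv2.resize(d[180:390,180:460],(400,300))]))
E
```

```text
[ 0.0648  0.6338 -1.1246] 35.89277050787252 [0.4274 0.3381 0.2392]
shift [ 0.2092  0.0009 -0.0006] turn [-0.0003  0.0007  0.0014]
```

View pics/w5.png

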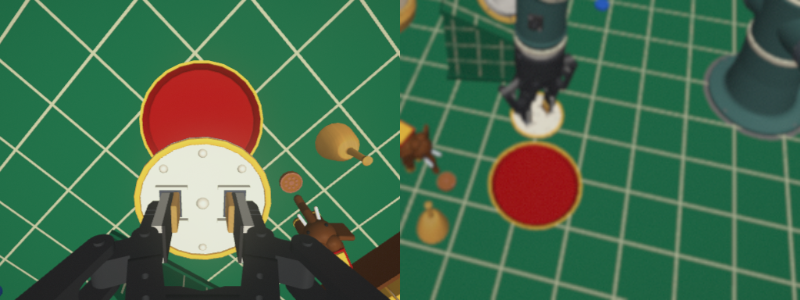

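Request:
{"fn": "jog_arm", "kwargs": {
  "rows": [
    [0.04,0.0009,0,0,0,0,35],
    [0.08,0.0009,0,0,0,0,35],
    [0.12,0.0009,0,0,0,0,35],
    [0.15,0.0009,0,0,0,0,35],
    [0.175,0.0009,0,0,0,0,35],
    [0.195,0.0009,0,0,0,0,35],
    [0.204,0.0009,0,0,0,0,35],
    [0.21,0.0009,0,0,0,0,35],
    [0.214,0.0009,0,0,0,0,35],
    [0.214,0.0009,0,0,0,0,35],
    [0.214,0.0009,0,0,0,0,35]
  ]
}}

```text
time: 8.05
tool_pos: [0.429, 0.3384, 0.0269]
tcp_rot: [0.616, 1.48, -0.614]
wrist_force: [0.2, 0.0, -1.6]
width: 0.417
```

Request:
{"fn": "jog_arm", "kwargs": {
  "rows": [
    [0.002,0,0,0,0,0,35],
    [0.003,0,0,0,0,0,35],
    [0.004,0,0,0,0,0,35],
    [0.004,0,0,0,0,0,35]
  ]
}}

```text
time: 8.45
tool_pos: [0.4289, 0.3384, 0.0228]
tcp_rot: [0.616, 1.48, -0.615]
wrist_force: [-0.1, -0.1, -1.9]
width: 0.419
```

Request:
{"fn": "jog_arm", "kwargs": {
  "rows": [
    [0.001,0,0,0,0,0,35],
    [0.002,0,0,0,0,0,35],
    [0.003,0,0,0,0,0,35],
    [0.003,0,0,0,0,0,35]
  ]
}}

```text
time: 8.85
tool_pos: [0.4289, 0.3384, 0.0208]
tcp_rot: [0.616, 1.481, -0.615]
wrist_force: [-3.0, -2.3, 7.0]
width: 0.417
```

Request:
{"fn": "jog_arm", "kwargs": {
  "rows": [
    [0,0,0,0,0,0,50],
    [0,0,0,0,0,0,60],
    [0,0,0,0,0,0,70],
    [0,0,0,0,0,0,80],
    [0,0,0,0,0,0,85],
    [0,0,0,0,0,0,85],
    [-0.005,0,0,0,0,0,85],
    [-0.02,0,0,0,0,0,85],
    [-0.05,0,0,0,0,0,90],
    [-0.09,0,0,0,0,0,100],
    [-0.13,0,0,0,0,0,100],
    [-0.17,0,0,0,0,0,100],
    [-0.21,0,0,0,0,0,100],
    [-0.21,0,0,0,0,0,100]
  ]
}}

```text
time: 10.25
tool_pos: [0.4323, 0.3411, 0.2401]
tcp_rot: [0.625, 1.473, -0.604]
wrist_force: [0.9, 0.8, -0.0]
width: 1.002
```

```bash
python3 - <<'E'
from h import *
s=monitor.read_state();print(s["wrist_force"],s["q"])
w=imaging.read_camera("wrist");c=imaging.read_camera("side")
cv2.imwrite("pics/w6.png",np.hstack([cv2.resize(w,(400,300)),cv2.resize(c[180:390,180:460],(400,300))]))
# slab token look pose
yaw=np.arctan2(-.295,.436);print(yaw)
rel([.436,-.295,.25],frame(-.59,0))
E
```

```text
[ 0.9265  0.8148 -0.0094] [ 0.6232  0.0125  1.8719 -0.0007  1.2412 -0.1601]
-0.5948518115115026
shift [-0.0181 -0.4429  0.4538] turn [ 1.3734 -0.0027 -0.0061]
```

View pics/w6.png

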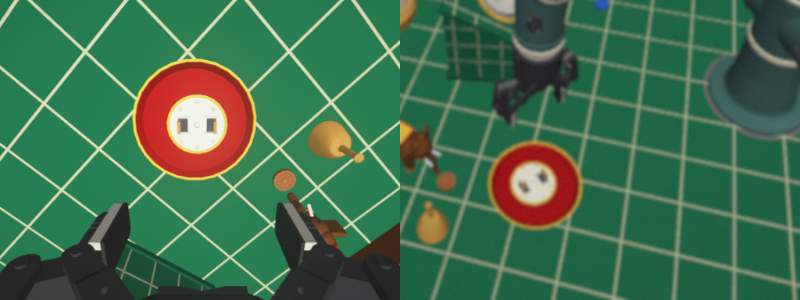

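The cover stands centred in the tray, tabs up (left half about (197,124)), and has been let go. Next is the token.

Request:
{"fn": "jog_arm", "kwargs": {
  "rows": [
    [-0.018,-0.2215,0.227,0.687,-0.0013,-0.003,100],
    [-0.018,-0.2215,0.227,0.687,-0.0013,-0.003,100],
    [-0.018,-0.2215,0.227,0.687,-0.0013,-0.003,100],
    [-0.018,-0.2215,0.227,0.687,-0.0013,-0.003,100],
    [-0.018,-0.2215,0.227,0.687,-0.0013,-0.003,100],
    [-0.018,-0.2215,0.227,0.687,-0.0013,-0.003,100],
    [-0.018,-0.443,0.454,1.3734,-0.0027,-0.006,100],
    [-0.018,-0.443,0.454,1.3734,-0.0027,-0.006,100],
    [-0.018,-0.443,0.454,1.3734,-0.0027,-0.006,100],
    [-0.018,-0.443,0.454,1.3734,-0.0027,-0.006,100],
    [-0.018,-0.443,0.454,1.3734,-0.0027,-0.006,100],
    [-0.018,-0.443,0.454,1.3734,-0.0027,-0.006,100],
    [-0.018,-0.443,0.454,1.3734,-0.0027,-0.006,100],
    [-0.018,-0.443,0.454,1.3734,-0.0027,-0.006,100],
    [-0.018,-0.443,0.454,1.3734,-0.0027,-0.006,65],
    [-0.018,-0.443,0.454,1.3734,-0.0027,-0.006,65],
    [-0.018,-0.443,0.454,1.3734,-0.0027,-0.006,65],
    [-0.018,-0.443,0.454,1.3734,-0.0027,-0.006,65]
  ]
}}

```text
time: 12.15
tool_pos: [0.4362, -0.294, 0.2499]
tcp_rot: [1.628, 0.871, -1.628]
wrist_force: [-0.9, -0.1, 0.6]
width: 0.649
```

```bash
python3 - <<'E'
from h import *
rel([.436,-.295,.25],frame(-.59,0)); print(tcp()[:3,3])
w=imaging.read_camera("wrist");cv2.imwrite("pics/w7.png",cv2.resize(w,(800,600),interpolation=cv2.INTER_CUBIC))
print(proj("wrist",[.436,-.295,.018])/.64)
E
```

```text
shift [-0.0001  0.0004  0.0009] turn [ 0.0018 -0.0002  0.    ]
[ 0.4362 -0.294   0.2499]
[404.2526 248.2165]
```

View pics/w7.png

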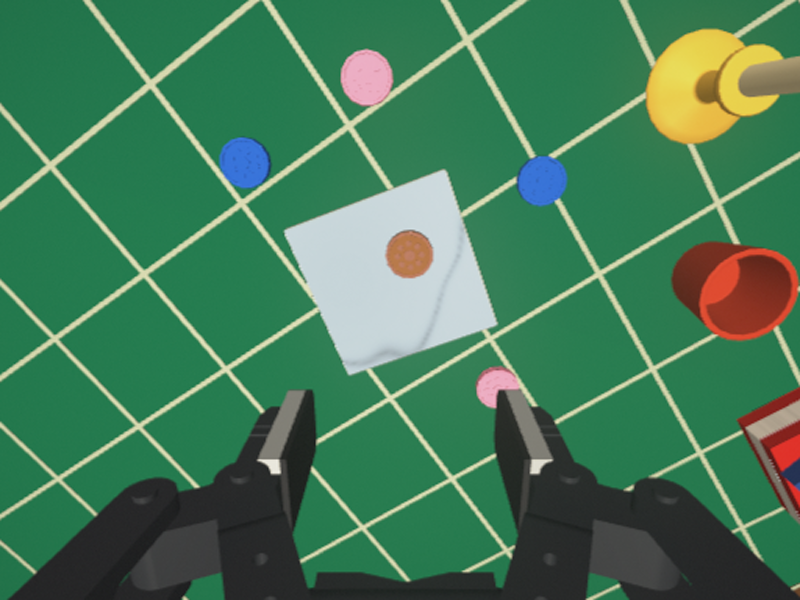

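The token's top face is centred at about (409.5,253) on the slab, clear of its neighbours. The nearest blue disc is at (542,181), about 115 mm away.

```bash
python3 - <<'E'
from h import *
t=onz("wrist",(409.5*.64,253*.64),.018);print(t)
rel([t[0],t[1],.012],frame(-.59,0))
E
```

```text
[ 0.4372 -0.3002  0.018 ]
shift [0.238  0.0041 0.0044] turn [ 0.0016 -0.0001 -0.0003]
```

Request:
{"fn": "jog_arm", "kwargs": {
  "rows": [
    [0.05,0.0041,0.0044,0,0,0,65],
    [0.1,0.0041,0.0044,0,0,0,65],
    [0.15,0.0041,0.0044,0,0,0,65],
    [0.19,0.0041,0.0044,0,0,0,65],
    [0.215,0.0041,0.0044,0,0,0,65],
    [0.228,0.0041,0.0044,0,0,0,65],
    [0.235,0.0041,0.0044,0,0,0,65],
    [0.238,0.0041,0.0044,0,0,0,65],
    [0.239,0.0041,0.0044,0,0,0,65],
    [0.239,0.0041,0.0044,0,0,0,65]
  ]
}}

```text
time: 13.2
tool_pos: [0.4384, -0.3009, 0.0124]
tcp_rot: [1.628, 0.868, -1.626]
wrist_force: [-0.1, -0.1, 0.1]
width: 0.649
```

Request:
{"fn": "jog_arm", "kwargs": {
  "rows": [
    [0.002,0,0,0,0,0,65],
    [0.0025,0,0,0,0,0,55],
    [0.0025,0,0,0,0,0,45],
    [0.0025,0,0,0,0,0,30],
    [0.0025,0,0,0,0,0,30],
    [0.0025,0,0,0,0,0,30],
    [0.0025,0,0,0,0,0,30]
  ],
  "force": 40
}}

```text
time: 13.9
tool_pos: [0.4386, -0.3011, 0.0105]
tcp_rot: [1.628, 0.868, -1.626]
wrist_force: [-1.7, 1.4, 6.1]
width: 0.393
```

```bash
python3 - <<'E'
from h import *
w=imaging.read_camera("wrist");cv2.imwrite("pics/w8.png",cv2.resize(w[170:320,130:380],(750,450)))
print(monitor.read_state())
E
```

```text
{'time': 13.95, 'q': array([-0.6485,  0.2382,  2.0926,  0.0001,  0.8074, -0.0605]), 'joint_vel': array([ 0.0006,  0.0002,  0.0006,  0.0015, -0.0015, -0.0002]), 'joint_torque': array([  0.0201, -38.6035, -26.8629,   0.0296,  -0.655 ,  -0.0057]), 'tool_pos': array([ 0.4386, -0.3011,  0.0106]), 'tcp_rot': array([ 1.6283,  0.8678, -1.6256]), 'wrist_force': array([-1.2696,  1.015 ,  6.0332]), 'torque': array([0.1884, 0.2888, 0.034 ]), 'width': 0.39244582549204843}
```

View pics/w8.png

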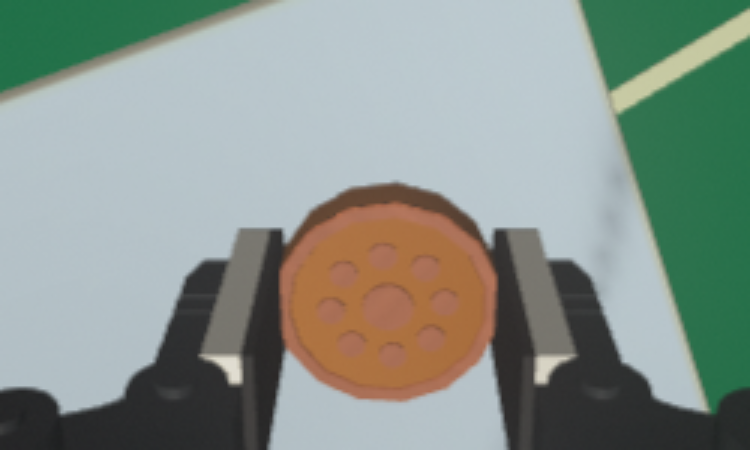

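The token sits between the pads, centred at (387,305) in the crop. I lift it and check.

Request:
{"fn": "jog_arm", "kwargs": {
  "rows": [
    [-0.005,0,0,0,0,0,30],
    [-0.015,0,0,0,0,0,30],
    [-0.04,0,0,0,0,0,30],
    [-0.08,0,0,0,0,0,30],
    [-0.12,0,0,0,0,0,30],
    [-0.16,0,0,0,0,0,30],
    [-0.2,0,0,0,0,0,30],
    [-0.24,0,0,0,0,0,30],
    [-0.26,0,0,0,0,0,30],
    [-0.26,0,0,0,0,0,30]
  ]
}}

```text
time: 14.95
tool_pos: [0.4398, -0.3021, 0.2757]
tcp_rot: [1.63, 0.859, -1.62]
wrist_force: [1.2, -0.0, -0.2]
width: 0.387
```

```bash
python3 - <<'E'
from h import *
s=monitor.read_state();print(s["wrist_force"],s["width"]*85,s["tool_pos"])
F=frame(.185)
m=np.array([.5746,.0055,.1606])-.0015*F[:,1]-.002*F[:,2]
print("mouth",m); rel(m-.11*F[:,0],F)
E
```

```text
[ 1.1572 -0.0298 -0.1548] 32.87389920678725 [ 0.4398 -0.3021  0.2757]
mouth [0.573  0.0072 0.1598]
shift [ 0.0192 -0.1005 -0.2928] turn [-0.7534  0.2075  0.4855]
```

Request:
{"fn": "jog_arm", "kwargs": {
  "rows": [
    [0.0015,-0.008,-0.024,-0.06,0.017,0.04,30],
    [0.0032,-0.0167,-0.049,-0.125,0.035,0.081,30],
    [0.0048,-0.025,-0.073,-0.188,0.052,0.121,30],
    [0.0064,-0.0335,-0.0976,-0.251,0.069,0.162,30],
    [0.008,-0.042,-0.122,-0.314,0.086,0.202,30],
    [0.0096,-0.05,-0.146,-0.377,0.104,0.243,30],
    [0.0112,-0.0586,-0.171,-0.44,0.121,0.283,30],
    [0.0128,-0.067,-0.195,-0.502,0.138,0.324,30],
    [0.0144,-0.075,-0.22,-0.565,0.156,0.364,30],
    [0.016,-0.084,-0.244,-0.628,0.173,0.405,30],
    [0.0176,-0.092,-0.268,-0.69,0.19,0.445,30],
    [0.0192,-0.1005,-0.2928,-0.7534,0.2075,0.4855,30],
    [0.0192,-0.1005,-0.2928,-0.7534,0.2075,0.4855,30],
    [0.0192,-0.1005,-0.2928,-0.7534,0.2075,0.4855,30]
  ]
}}

```text
time: 16.35
tool_pos: [0.5176, -0.0026, 0.2531]
tcp_rot: [1.314, 0.934, -0.676]
wrist_force: [1.0, -0.6, -0.4]
width: 0.391
```

```bash
python3 - <<'E'
from h import *
s=monitor.read_state();print(s["wrist_force"],s["width"]*85,s["tool_pos"])
F=frame(.185);m=np.array([.573,.0072,.1598])
rel(m-.006*F[:,0],F)
w=imaging.read_camera("wrist");cv2.imwrite("pics/w9.png",cv2.resize(w,(800,600)))
E
```

```text
[ 0.9727 -0.5638 -0.3872] 33.25389568932838 [ 0.5176 -0.0026  0.2531]
shift [0.1029 0.0024 0.0006] turn [-0.0002 -0.0007  0.0034]
```

View pics/w9.png

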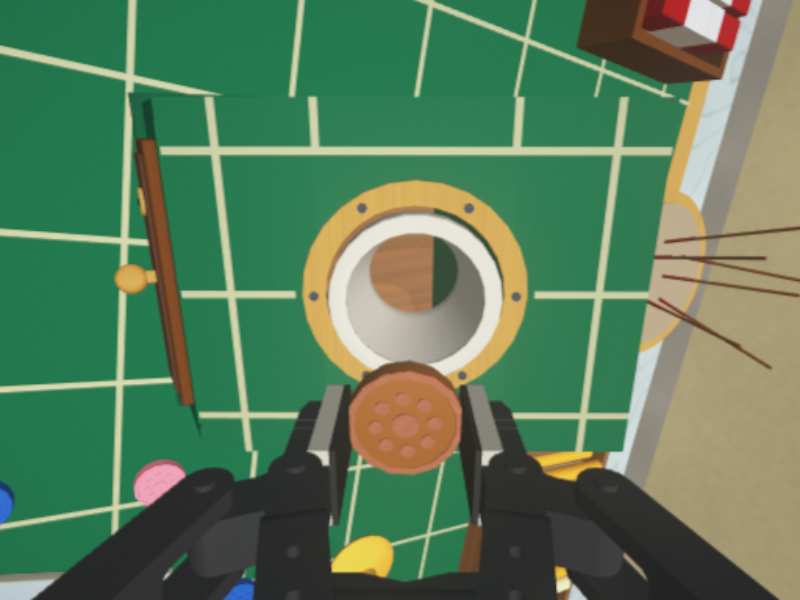

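The token is held at (405,425) with the open funnel just beyond it at (415,295). I lower it to the mouth and let go.

Request:
{"fn": "jog_arm", "kwargs": {
  "rows": [
    [0.03,0.0015,0.0006,0,0,0.003,30],
    [0.06,0.002,0.0006,0,0,0.003,30],
    [0.085,0.0024,0.0006,0,0,0.003,30],
    [0.098,0.0024,0.0006,0,0,0.003,30],
    [0.102,0.0024,0.0006,0,0,0.003,30],
    [0.102,0.0024,0.0006,0,0,0.003,30],
    [0.102,0.0024,0.0006,0,0,0.003,30],
    [0.102,0.0024,0.0006,0,0,0.003,85],
    [0.102,0.0024,0.0006,0,0,0.003,85],
    [0.102,0.0024,0.0006,0,0,0.003,85],
    [0.102,0.0024,0.0006,0,0,0.003,85],
    [0.102,0.0024,0.0006,0,0,0.003,85],
    [0.09,0.0024,0.0006,0,0,0.003,85],
    [0.06,0.0024,0.0006,0,0,0.003,85],
    [0.02,0.0024,0.0006,0,0,0.003,85],
    [-0.02,0.0024,0.0006,0,0,0.003,85],
    [-0.03,0.0024,0.0006,0,0,0.003,85],
    [-0.03,0.0024,0.0006,0,0,0.003,85],
    [-0.03,0.0024,0.0006,0,0,0.003,85]
  ]
}}

```text
time: 18.3
tool_pos: [0.5053, -0.0061, 0.2802]
tcp_rot: [1.316, 0.931, -0.674]
wrist_force: [0.3, 0.2, -0.1]
width: 0.848
```

```bash
python3 - <<'E'
from h import *
s=monitor.read_state();print(s["time"],s["wrist_force"],s["width"]*85)
w0=cv2.imread("pics/w9.png");w=imaging.read_camera("wrist");sc=imaging.read_camera("scene")
cv2.imwrite("pics/w10.png",cv2.resize(w,(800,600)));cv2.imwrite("pics/s10.png",sc)
def bronze(im,lo=(5,90,60),hi=(14,200,230)):
    h=cv2.cvtColor(im,cv2.COLOR_BGR2HSV);k=cv2.inRange(h,lo,hi)
    n,_,st,c=cv2.connectedComponentsWithStats(k)
    return [(st[i,4],c[i].round(),st[i,:4]) for i in range(1,n) if st[i,4]>80]
print("before");[print(*x) for x in bronze(cv2.resize(w0,(512,384)))]
print("after");[print(*x) for x in bronze(w)]
m=[.573,.0072,.1598];print("mouth px",proj("wrist",m),"scene mouth",proj("scene",m))
w0s=cv2.imread("pics/w9.png")
u,v=proj("wrist",m).astype(int)
for dv in range(-36,40,6): print([tuple(int(c) for c in w[v+dv,u+du]) for du in range(-36,42,12)])
E
```

```text
18.3 [ 0.3065  0.2124 -0.1339] 72.03961084356449
before
1973 [418.  27.] [375   0  91  52]
1946 [104. 170.] [ 87  89  37 170]
149 [237. 146.] [211 133  65  45]
1634 [258. 174.] [237 150  40  50]
156 [468. 169.] [434 163  78  17]
117 [440. 203.] [421 190  40  26]
4179 [259. 267.] [223 231  73  72]
305 [302. 352.] [295 336  14  30]
after
1660 [405.  26.] [367   0  85  53]
1845 [114. 162.] [ 97  87  34 157]
134 [237. 138.] [214 126  59  34]
1488 [256. 165.] [236 142  37  47]
186 [449. 163.] [402 157 103  18]
182 [433. 199.] [398 182  77  43]
2093 [309. 316.] [288 271  49  95]
mouth px [259.4182 181.0522] scene mouth [249.2638 188.3115]
[(68, 93, 123), (216, 227, 230), (83, 116, 156), (79, 115, 159), (78, 115, 158), (215, 226, 230), (215, 226, 229)]
[(214, 225, 228), (148, 160, 164), (77, 111, 153), (77, 111, 153), (77, 111, 153), (91, 101, 99), (214, 225, 229)]
[(216, 227, 230), (144, 158, 166), (82, 120, 166), (80, 118, 163), (81, 118, 164), (52, 73, 52), (198, 214, 217)]
[(217, 228, 231), (115, 140, 171), (82, 119, 163), (83, 120, 166), (82, 119, 163), (54, 73, 53), (99, 108, 110)]
[(
[... 359 characters left out ...]
, (180, 194, 199), (163, 176, 180), (85, 122, 168), (105, 122, 140), (116, 125, 128), (103, 111, 114)]
[(208, 221, 224), (180, 194, 199), (174, 188, 192), (161, 173, 177), (142, 154, 157), (120, 131, 134), (105, 114, 116)]
[(218, 228, 231), (180, 194, 198), (172, 186, 190), (159, 172, 176), (143, 155, 159), (124, 134, 137), (108, 118, 120)]
[(214, 225, 228), (177, 192, 196), (172, 185, 189), (158, 171, 175), (145, 156, 159), (128, 139, 142), (215, 226, 229)]
[(101, 171, 208), (218, 229, 232), (169, 182, 186), (158, 170, 174), (146, 157, 160), (127, 136, 139), (215, 226, 229)]
[(94, 172, 213), (215, 226, 229), (218, 229, 232), (149, 162, 165), (183, 198, 202), (215, 227, 230), (96, 174, 213)]
```

```bash
python3 - <<'E'
from h import *
def bronze(im):
    h=cv2.cvtColor(im,cv2.COLOR_BGR2HSV);k=cv2.inRange(h,(5,110,70),(13,230,230))
    n,_,st,c=cv2.connectedComponentsWithStats(k)
    return [(int(st[i,4]),c[i].round().tolist(),st[i,:4].tolist()) for i in range(1,n) if st[i,4]>25]
for n in("scene","side"):
    im=imaging.read_camera(n)
    print(n,"start");[print(*x) for x in bronze(cv2.imread(f"pics/{n}0.png"))]
    print("now");[print(*x) for x in bronze(im)]
T=tcp()
# camera directly over the mouth looking down the axis: where must the tcp be
C=imaging.camera_params("wrist")["T_tool_cam"]
F=frame(.185);m=np.array([.573,.0072,.1598])
a=np.arctan2(C[2,2],C[0,2]);print(a)
# rotate tool about its y so the optical axis lies along F x
Ry=R.from_rotvec([0,a,0]).as_matrix()
for g in(Ry,Ry.T):
    Rt=F@g; print((Rt@C[:3,2])@F[:,0], end=' ')
    if (Rt@C[:3,2])@F[:,0]>.99:
        p=m-.24*F[:,0]-Rt@C[:3,3]; print(p); rel(p,Rt)
E
```

```text
scene start
49 [38.0, 5.0] [33, 0, 11, 11]
414 [48.0, 38.0] [24, 0, 47, 59]
47 [30.0, 11.0] [22, 4, 16, 14]
91 [55.0, 19.0] [42, 11, 26, 17]
30 [37.0, 18.0] [31, 12, 13, 14]
40 [27.0, 27.0] [23, 22, 10, 12]
183 [16.0, 39.0] [0, 26, 34, 24]
1793 [425.0, 55.0] [396, 32, 58, 56]
26 [427.0, 37.0] [425, 33, 5, 12]
77 [14.0, 54.0] [0, 49, 24, 10]
83 [508.0, 185.0] [502, 179, 10, 15]
88 [139.0, 200.0] [134, 195, 11, 10]
468 [378.0, 213.0] [364, 195, 30, 41]
2547 [437.0, 286.0] [351, 243, 152, 85]
449 [83.0, 264.0] [68, 250, 32, 29]
1499 [153.0, 349.0] [94, 309, 115, 75]
now
46 [28.0, 4.0] [22, 0, 14, 10]
47 [68.0, 13.0] [66, 0, 5, 28]
50 [61.0, 15.0] [56, 3, 12, 20]
79 [46.0, 12.0] [37, 4, 18, 18]
139 [30.0, 22.0] [16, 14, 29, 18]
528 [36.0, 44.0] [0, 23, 70, 36]
27 [10.0, 30.0] [5, 25, 10, 10]
46 [4.0, 37.0] [0, 30, 12, 13]
1795 [425.0, 55.0] [396, 32, 58, 56]
28 [427.0, 38.0] [425, 33, 5, 12]
26 [17.0, 41.0] [11, 34, 12, 12]
84 [508.0, 185.0] [502, 180, 10, 14]
477 [378.0, 214.0] [364, 195, 30, 45]
2518 [436.0, 286.0] [352, 243, 151, 85]
458 [83.0, 264.0] [68, 250, 31, 29]
1485 [153.0, 34
[... 664 characters left out ...]
45]
1183 [437.0, 77.0] [377, 63, 123, 28]
88 [287.0, 81.0] [266, 78, 44, 8]
53 [508.0, 84.0] [506, 78, 6, 14]
44 [354.0, 90.0] [343, 88, 24, 5]
541 [503.0, 124.0] [479, 105, 33, 55]
38 [210.0, 116.0] [193, 114, 31, 7]
31 [266.0, 118.0] [263, 114, 10, 13]
413 [197.0, 150.0] [171, 122, 54, 40]
82 [113.0, 241.0] [102, 226, 30, 31]
1799 [103.0, 303.0] [59, 230, 102, 110]
371 [186.0, 279.0] [169, 267, 33, 21]
139 [279.0, 295.0] [244, 278, 61, 53]
125 [274.0, 303.0] [256, 289, 35, 32]
90 [212.0, 303.0] [208, 298, 10, 11]
38 [255.0, 323.0] [245, 308, 27, 25]
0.3307666561268244
0.9999999212197771 [ 0.5404 -0.0321  0.2269]
shift [0.0598 0.0002 0.0325] turn [-0.0016  0.3294  0.0027]
0.7890511414680151
```

Request:
{"fn": "jog_arm", "kwargs": {
  "rows": [
    [0.015,0,0.008,0,0.08,0,85],
    [0.03,0,0.016,0,0.165,0,85],
    [0.045,0,0.024,0,0.25,0,85],
    [0.058,0,0.0315,0,0.329,0,85],
    [0.0598,0,0.0325,0,0.329,0,85],
    [0.0598,0,0.0325,0,0.329,0,85]
  ]
}}

```text
time: 19.1
tool_pos: [0.5398, -0.0325, 0.2246]
tcp_rot: [1.455, 1.2, -0.469]
wrist_force: [0.5, 0.4, 0.2]
width: 0.849
```

```bash
python3 - <<'E'
from h import *
w=imaging.read_camera("wrist");cv2.imwrite("pics/w11.png",w)
F=frame(.185);m=np.array([.573,.0072,.1598])
for n,r,d in(("wall 25mm down",.031,.025),("wall 48mm down",.0285,.045),("inside throat",.02,.05),("throat",.01,.05),("c",0,.05)):
    print(n)
    for k in range(8):
        u,v=proj("wrist",m+F[:,0]*d+r*(np.cos(k*np.pi/4)*F[:,1]+np.sin(k*np.pi/4)*F[:,2])).round().astype(int)
        print((u,v),w[v,u],end=' ')
    print()
h=cv2.cvtColor(w,cv2.COLOR_BGR2HSV);u,v=proj("wrist",m+F[:,0]*.05).astype(int);print(u,v)
for dv in range(-44,46,8):print(' '.join("%3d/%3d/%3d"%tuple(h[v+dv,u+du]) for du in range(-44,46,8)))
print(monitor.read_state()["wrist_force"])
E
```

```text
wall 25mm down
(np.int64(299), np.int64(195)) [100 107 110] (np.int64(288), np.int64(222)) [114 122 126] (np.int64(261), np.int64(234)) [148 160 164] (np.int64(233), np.int64(222)) [172 185 189] (np.int64(222), np.int64(195)) [168 181 185] (np.int64(233), np.int64(168)) [141 153 157] (np.int64(261), np.int64(157)) [115 125 128] (np.int64(288), np.int64(168)) [106 116 118] 
wall 48mm down
(np.int64(294), np.int64(195)) [52 72 49] (np.int64(284), np.int64(218)) [54 73 51] (np.int64(261), np.int64(228)) [149 162 166] (np.int64(237), np.int64(218)) [172 186 190] (np.int64(228), np.int64(195)) [167 181 185] (np.int64(237), np.int64(172)) [141 153 157] (np.int64(261), np.int64(162)) [115 124 128] (np.int64(284), np.int64(172)) [72 86 75] 
inside throat
(np.int64(283), np.int64(195)) [52 72 49] (np.int64(277), np.int64(211)) [ 82 119 164] (np.int64(261), np.int64(218)) [ 80 114 157] (np.int64(245), np.int64(211)) [ 80 116 159] (np.int64(238), np.int64(195)) [ 89 120 177] (np.int64(245), np.int64(179)) [ 80 115 158] (np.int64(261), np.int64(172)) [ 81 117 162] (np.int64(277), np.int64(179)) 
[... 1807 characters left out ...]
78  13/125/165  13/127/163  13/128/161  13/128/161  64/ 78/ 72  65/ 80/ 73  22/ 26/109  23/ 28/109
 23/ 14/231  24/ 25/191  22/ 25/192  23/ 24/190  14/128/163  13/124/164  14/127/165  14/129/164  64/ 77/ 73  62/ 57/ 76  22/ 25/112  25/ 26/107
 23/ 14/230  23/ 14/231  23/ 24/189  23/ 25/187  25/ 24/182  14/127/159  13/127/162  14/128/164  28/ 24/126  23/ 26/127  25/ 26/119  25/ 25/113
 26/ 25/173  23/ 14/231  23/ 23/200  22/ 25/184  23/ 24/178  23/ 26/170  23/ 25/162  24/ 24/151  24/ 25/142  23/ 23/131  25/ 23/123  23/ 14/230
 20/141/214  24/ 16/226  23/ 14/232  23/ 14/231  23/ 25/175  23/ 26/168  23/ 26/160  22/ 25/153  23/ 23/144  23/ 25/135  25/ 14/231  23/ 14/231
[-0.1186  0.1893  1.4837]
```

The funnel walls are clear. A redder patch at (236,195) through the throat fits the token's edge on the drawer floor. I back away and hand the job in.

Request:
{"fn": "jog_arm", "kwargs": {
  "rows": [
    [-0.03,0,0,0,0,0,85],
    [-0.06,0,0,0,0,0,85],
    [-0.08,0,0,0,0,0,85],
    [-0.08,0,0,0,0,0,85],
    [-0.08,0,0,0,0,0,85],
    [-0.08,0,0,0,0,0,85]
  ]
}}

```text
time: 19.75
tool_pos: [0.5072, -0.0632, 0.2906]
tcp_rot: [1.453, 1.2, -0.467]
wrist_force: [0.8, 0.1, -0.0]
width: 0.85
```

```bash
python3 - <<'E'
from h import *
from workcell import finish_job
s=monitor.read_state();print(s["time"],s["tool_pos"],s["wrist_force"],abs(s["joint_vel"]).max())
im=imaging.read_camera("side");h=cv2.cvtColor(im[262:345,238:312],cv2.COLOR_BGR2HSV)
k=cv2.inRange(h,(0,0,150),(179,80,255));ys,xs=np.nonzero(k);c=(xs.mean()+238,ys.mean()+262)
print("cover",onz("side",c,.018),"tray .4275 .3388")
print(finish_job())
E
```

```text
19.75 [ 0.5072 -0.0632  0.2906] [ 0.8469  0.1289 -0.0264] 0.013711215805455569
cover [0.429  0.3389 0.018 ] tray .4275 .3388
the job is handed in; nothing more can be done
None
```

I took the cover off the funnel, stood it in the red tray, and dropped the bronze token from the slab through the open funnel. The job was handed in at about 20 s of the 61 s limit.

- **Cover:** I pinched both tabs fully in while the cover was still on the funnel, then lifted it along its axis. I lowered it until it touched the tray floor and let go there. The last side picture puts it about 2 mm from the tray's centre. The picture taken just after I let go showed the tabs up.
- **Token:** It is gone from the gripper and the slab, and it does not show anywhere else in the scene or side pictures. The funnel walls are clear. Through the throat only a small redder patch shows on the drawer floor, which fits the token's edge, so its place in the drawer is inferred rather than seen in full.
- **Rest of the counter:** The other token, by the elephant, shows in the same place in the pictures before and after. I did not measure the elephant, candle holder, cup and bell individually at the end. The arm stayed well away from them and recorded no contact forces there.
- **End state:** The arm was clear of everything, with no contact force beyond sensor noise.
- **Disagreements:** The wrist camera put the funnel 1–2 mm from where the two fixed cameras did, and I corrected for that before pinching. The three cameras' token positions differed by up to about 7 mm, and I used the wrist camera's.

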